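# Put the shaker in its place behind the spice jars

## Robot

A 6-joint arm with a two-finger parallel gripper is mounted at the origin on a cart in front of the work surface, level with it; the furniture and walls round the work are solid. World frame = base frame: x ahead of the robot, y to its left, z up, the work surface at z = 0. Lengths are in m, angles in rad, forces in N, time in s.
With the tool pointing down it reaches from about 0.275 to 0.825 m from the base axis. Payload 5.2 kg.
Tool frame: the origin (TCP) lies at the very end of the fingers, on their centre line; the grasp point (between the pads) lies 19 mm behind it; z points along the fingers, y is the line along which they close (so a half turn about z gives the same grasp; the last joint's range is limited). The gripper opens to 93 mm and grips with 3 to 60 N. Pads are 15 mm wide; open, the fingers measure 128 mm over their backs; the gripper's body (75 mm by 188 mm) begins 65 mm behind the grasp point.
Start: joints at [-1.41, 0.259, 1.535, -0, 1.348, -0.203], TCP at [0.196, -0.514, 0.219] pointing down, gripper open.
Joint ranges: [-3.14, 3.14], [-0.91, 2.08], [0.19, 2.58], [-1.22, 4.36], [0.22, 2.71], [-3.12, 3.12]. Speed limits (rad/s): [2.57, 2.57, 3.14, 3.14, 3.14, 3.14].

## Interface

Orientations are given as a 3x3 rotation matrix whose columns are the frame's x, y, z axes.
In Python, from bench import arm, optics gives the robot as it stands.
- The arm moves only by the tool arm_command, never from a script. Its argument "steps" is one flat list of numbers, 4 for each row, row after row: the shift along the tool's x, y, z in mm, then the turn about the tool's z in rad. In form: [x, y, z, spin, x, y, z, spin, ...]. A call has 1 to 20 rows; each row is the pose to reach, as a shift and turn from the pose commanded when the call began, along the tool's axes at that moment; what a row does not reach only later rows make up. A row lasts 1/12 s, in which the tool goes at most 41.7 mm and 7.16 degrees, less where a joint would pass 70% of its speed; a pose out of reach is approached as far as the arm can. A call with a gripper value outside its range is refused whole. "fingers" is the closure, from 0 (fully open) to 1 (shut), set as the call begins (left out, the last holds). The fingers move at their own pace and stop on an object; "grip_force" is the grip in N (left out, the last holds). Time passes only in rows, so rows that repeat a pose let the fingers close. It gives the time, the measured TCP pose, the force, the opening and the grip force at its end, in the units of the state.
- arm.read_state(): the state, without advancing time (a new reading comes with each control period).
- optics.read_camera(name): name is "scene" or "top" or "wrist"; returns (picture, depth): 384x512x3 uint8, red, green, blue; 384x512 float32, m along the optical axis (not along the pixel's ray), 0 where there is no reading.
- optics.camera_params(name): a dict with "fov_y" (degrees; the focal length in pixels is half the picture's height over the tangent of half this angle, whatever the lens; pixels are square), "cx", "cy" (the principal point, pixels), "view" (4x4, takes a point from world to camera coordinates); the wrist camera has in their place "mount" (4x4, takes a point from camera to tool coordinates, whose origin is the TCP and whose axes are the flange's). Camera axes: x right, y down, z forward; pixel columns grow to the right and rows downward; lengths in m; the calibration is good to about 2 mm. A picture is of the moment at which its call begins: read the wrist's pose just before it. camera_params takes no time and is no camera call.
- arm.sign_off(): hands the job in; it is judged then, once.
The state is a dict: "time_s": time; "joint_positions": joint angles; "qd": joint speeds; "joint_efforts": joint torques, N m; "position": TCP position; "orientation": TCP orientation; "wrist_force": force on the tool from outside, world axes, zero at the start; "ft_torque": the same for the moment, N m; "grip_width": finger opening in m; "grasp_force": force on a finger pad.
Only numpy, scipy, OpenCV 4.12 (cv2) and the standard library are available. Lean on these libraries where they do the work, as an engineer would, in place of code of your own. Each camera call takes 0.05 s, during which the arm holds its last target. There are 200 camera calls.

## Task

A garlic bulb has been left at the back of the wooden spice tray, in the shaker's place, behind the two spice jars. First stand both jars on the dark grey mat, then take the garlic out and set it upright in the middle of the cork trivet, stand the grey-topped shaker on the rear disc of the tray where the garlic was, and last put each jar back, upright, on the very place where it stood at the start. Leave the onion and the potato where they are.

Things in the scene. Friction and masses are not known exactly. Their poses are not given: they have to be found in the camera images.
- tray: Fixed wooden tray, 150 (x) x 156 (y) mm; floor 4 mm thick, rim 6 mm wide, 12 mm high. Origin: centre of underside; +x to its rear (away from the robot, up to 20 degrees askew), +y left. Three dark flush discs, 52 mm across, mark the places: front at (-26, +40) and (-26, -40) mm, rear at (+26, 0) mm. At the start each front disc carries a jar (which varies), the rear one the garlic.
- mat: Fixed dark grey rubber mat with light grey stripes, 90 (its x) x 150 (its y) mm, 3 mm thick, room for both jars side by side along its y. Origin at the centre of its underside, z up.
- trivet: Fixed round cork trivet, 110 mm across, 8 mm thick. Origin at the centre of its underside, z up.
- black_lid_jar: Loose spice jar with black lid and green label, 44 mm across, 105 mm high, 0.11 kg. Origin at the centre of its underside, z up. Starts on one of the tray's front discs.
- red_lid_jar: Loose spice jar with red lid, 45 mm across, 106 mm high, 0.11 kg. Origin at the centre of its underside, z up. Starts on the tray's other front disc.
- garlic: Loose pinkish garlic bulb, 56 mm across at its widest, about 20 to 30 mm up, 56 mm high with its stem, 0.034 kg. Origin at the centre of its underside, z up. Starts on the tray's rear disc; the taller jars stand too close for a gripper to come down over it until they are cleared.
- shaker: Loose shaker, clear body with grey contents and a grey domed top, 44 mm across up to 70 mm, 34 mm above that, 90 mm high, 0.1 kg. Origin at the centre of its underside, z up. Starts on the bare worktop.
- onion: Loose brown onion, 83 mm across, 94 mm high, on the worktop at the left; a bystander. Origin at the centre of its underside.
- potato: Loose brown potato, 106 x 66 mm, 56 mm high, on the worktop at the right; a bystander. Origin at the centre of its underside, long axis its y.
Mind the look-alikes: they are no part of the job. Leave any purple look-alike of the shaker alone. What is shaped like the black_lid_jar but yellow is not meant.

How it is judged:
On the way, in this order (a step that is already met when the one before it is completed fails the run):
1. both jars stand upright and released on the mat, the garlic still in its place in the tray (x of black_lid_jar in the frame of mat between -0.045 and 0.045 m and y of black_lid_jar in the frame of mat between -0.075 and 0.075 m and height (world z) of black_lid_jar between 0.001 and 0.008 m and angle between each of black_lid_jar, red_lid_jar's own z axis and vertical below 0.1 rad and contact force between each of black_lid_jar, red_lid_jar and the fingers below 0.05 N and x of red_lid_jar in the frame of mat between -0.045 and 0.045 m and y of red_lid_jar in the frame of mat between -0.075 and 0.075 m and height (world z) of red_lid_jar between 0.001 and 0.008 m and distance of garlic from where it was at the start of the episode below 0.03 m), for 0.2 s.
2. the garlic lies released in the middle of the trivet, the jars still stand on the mat (horizontal distance between garlic and trivet below 0.02 m and height (world z) of garlic between 0.004 and 0.014 m and contact force between each of garlic, black_lid_jar, red_lid_jar and the fingers below 0.05 N and x of black_lid_jar in the frame of mat between -0.045 and 0.045 m and y of black_lid_jar in the frame of mat between -0.075 and 0.075 m and height (world z) of black_lid_jar between 0.001 and 0.008 m and angle between each of black_lid_jar, red_lid_jar's own z axis and vertical below 0.1 rad and x of red_lid_jar in the frame of mat between -0.045 and 0.045 m and y of red_lid_jar in the frame of mat between -0.075 and 0.075 m and height (world z) of red_lid_jar between 0.001 and 0.008 m), for 0.2 s.
3. the shaker stands released on the tray's rear disc, the jars still stand on the mat and the garlic lies on the trivet (all of step 2 and x of shaker in the frame of tray between 0.014 and 0.038 m and y of shaker in the frame of tray between -0.012 and 0.012 m and height (world z) of shaker between 0.002 and 0.009 m and angle between shaker's own z axis and vertical below 0.1 rad and contact force between shaker and the fingers below 0.05 N), for 0.2 s.
At the end, for the whole second after the job is handed in: Both jars stand upright within 13 mm of where each stood at the start, the shaker stands upright on the tray's rear disc within 12 mm either way, the garlic lies on the trivet within 20 mm of its centre, all released and at rest (distance of each of black_lid_jar, red_lid_jar from where it was at the start of the episode below 0.013 m and angle between each of black_lid_jar, red_lid_jar, shaker's own z axis and vertical below 0.1 rad and x of shaker in the frame of tray between 0.014 and 0.038 m and y of shaker in the frame of tray between -0.012 and 0.012 m and height (world z) of shaker between 0.002 and 0.009 m and contact force between each of shaker, garlic and the fingers below 0.05 N and horizontal distance between garlic and trivet below 0.02 m and height (world z) of garlic between 0.004 and 0.014 m and linear speed of each of black_lid_jar, red_lid_jar, shaker, garlic below 0.02 m/s); the robot touches nothing.
It fails at once if the onion or the potato is shifted by more than 30 mm (distance of any of onion, potato from where it was at the start of the episode above 0.03 m).
It also fails if it takes over 131 s, if anything falls off the work surface, if the arm or the gripper's body presses on something with over 40 N, if the wrist force passes 120 N, or if a joint passes its speed limit or range.

## Working session

There is one attempt and no reset: what is moved stays moved. The work goes in short steps, Python scripts to look and compute and a tool call to move; the robot and the scene stay as the last step left them, time stands still between calls to the robot, and variables do not carry over. Pictures are saved under pics/ and viewed, at most 14 in all, crops included, and the job is handed in when it is done.

Besides the shell and the picture viewer there is one more tool, called after ">>>" as name(argument=value, ...) on one line, values as JSON. arm_command: Moves the arm, as the interface text tells. Its arguments: {"type":"object","properties":{"steps":{"type":"array","items":{"type":"number"}},"fingers":{"type":"number"},"grip_force":{"type":"number"}},"required":["steps"]}

```bash
ls; mkdir -p pics; python3 - <<'E'
from bench import arm, optics
import cv2, numpy as np
s=arm.read_state(); print(s)
for n in ("scene","top"):
    p,d=optics.read_camera(n); cv2.imwrite(f"pics/{n}0.png",p[:,:,::-1]); np.savez(f"pics/{n}0.npz",p=p,d=d)
    c=optics.camera_params(n); print(n,{k:(np.round(v,4).tolist() if k=='view' else v) for k,v in c.items()})
print(optics.camera_params("wrist"))
E
```

```text
pics
{'time_s': 0.0, 'joint_positions': array([-1.40980214e+00,  2.59307490e-01,  1.53605037e+00, -7.19132449e-06,
        1.34797669e+00, -2.02794868e-01]), 'qd': array([-0.00019332, -0.00129282, -0.00135853,  0.00144458,  0.00022575,
        0.00262272]), 'joint_efforts': array([ 3.36536741e-04, -4.37305892e+01, -2.84001660e+01,  7.17814383e-02,
        4.15325048e-02, -1.63114987e-04]), 'position': array([ 0.19563602, -0.51346789,  0.21784993]), 'orientation': array([[ 9.34554802e-01,  3.55819111e-01, -2.86148295e-04],
       [ 3.55819060e-01, -9.34553286e-01,  1.71824735e-03],
       [ 3.43964414e-04, -1.70761333e-03, -9.99998483e-01]]), 'wrist_force': array([-0.21421147,  0.46117957, -0.49896421]), 'ft_torque': array([ 0.01738483, -0.03476295,  0.02133012]), 'grasp_force': 0.0, 'grip_width': 0.09272933518690066}
scene {'fov_y': 57.15747342998521, 'cx': 256.35014822274235, 'cy': 185.1677816391225, 'view': [[0.4061, 0.9137, 0.0134, -0.204], [0.7976, -0.3472, -0.4932, -0.415], [-0.446, 0.211, -0.8698, 1.1204], [0.0, 0.0, 0.0, 1.0]]}
top {'fov_y': 53.00255397438332, 'cx': 252.85171653140938, 'cy': 189.14183234129345, 'view': [[0.0067, -1.0, -0.0041, -0.0284], [-0.9739, -0.0056, -0.2271, 0.5508], [0.227, 0.0055, -0.9739, 0.7573], [0.0, 0.0, 0.0, 1.0]]}
{'fov_y': 59.41121025622381, 'cx': 254.10402703180696, 'cy': 186.22960958631984, 'mount': array([[-8.05738968e-04, -9.59108902e-01, -2.83036156e-01,
         7.87939117e-02],
       [ 9.99999675e-01, -7.70962451e-04, -2.34251899e-04,
         2.75372899e-04],
       [ 6.46283306e-06, -2.83036253e-01,  9.59109211e-01,
        -1.66079448e-01],
       [ 0.00000000e+00,  0.00000000e+00,  0.00000000e+00,
         1.00000000e+00]])}
```

View pics/scene0.png

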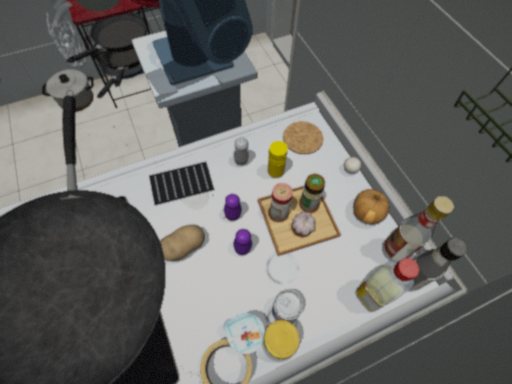

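View pics/top0.png

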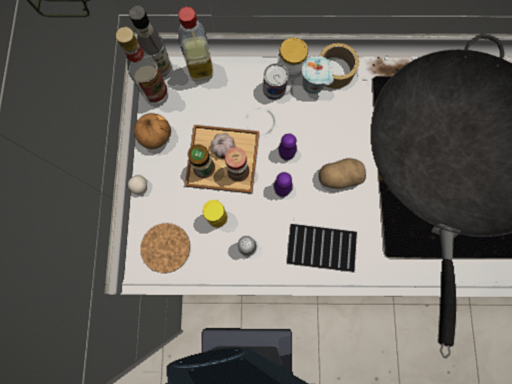

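The top view shows the tray at (223,160), the dark/green-topped jar at (201,160) and the red-lid jar at (236,163). The garlic is at (223,146), the mat at (322,248), the trivet at (165,248), the onion at (153,130) and the potato at (343,173).

Shaker candidates are grey (247,245) and purple (288,147) and (284,184). The grey one fits. The yellow jar at (214,213) is the look-alike. I'll confirm with one enlarged crop.

```bash
cat > h.py <<'E'
import numpy as np, cv2
from bench import arm, optics
def cam(n,st=None):
    c=optics.camera_params(n); f=192/np.tan(np.radians(c['fov_y'])/2)
    if n=='wrist':
        T=np.eye(4);T[:3,:3]=st['orientation'];T[:3,3]=st['position'];M=T@c['mount']
    else: M=np.linalg.inv(c['view'])
    return f,c['cx'],c['cy'],M
def ray(C,uv):
    f,cx,cy,M=C; d=M[:3,:3]@np.array([(uv[0]-cx)/f,(uv[1]-cy)/f,1]); return M[:3,3],d
def onz(C,uv,z):
    o,d=ray(C,uv); return o+d*(z-o[2])/d[2]
def proj(C,P):
    f,cx,cy,M=C; q=np.linalg.inv(M)@np.append(P,1); return np.array([f*q[0]/q[2]+cx,f*q[1]/q[2]+cy])
def cloud(C,d):
    f,cx,cy,M=C; v,u=np.mgrid[:384,:512]; 
    P=np.stack([(u-cx)/f*d,(v-cy)/f*d,d],-1)@M[:3,:3].T+M[:3,3]; P[d<=0]=np.nan; return P
E
python3 - <<'E'
from h import *
t=np.load('pics/top0.npz');s=np.load('pics/scene0.npz')
a=cv2.resize(t['p'][120:280,130:290],(400,400),interpolation=cv2.INTER_CUBIC);b=cv2.resize(s['p'][120:260,215:355],(400,400),interpolation=cv2.INTER_CUBIC)
cv2.imwrite('pics/crop1.png',np.hstack([a,b])[:,:,::-1])
for n,D in (('top',t),('scene',s)):
    C=cam(n);P=cloud(C,D['d']);hsv=cv2.cvtColor(D['p'],cv2.COLOR_RGB2HSV)
    print(n,'valid',(D['d']>0).mean())
    pts={'top':dict(tray=(223,183),black=(200,154),red=(236,156),garl=(223,146),mat=(322,248),triv=(165,248),shaker=(247,242),work=(220,240)),
     'scene':dict(tray=(300,240),black=(315,182),red=(282,191),garl=(304,224),mat=(182,183),triv=(303,137),shaker=(241,143),work=(230,300))}[n]
    for k,(u,v) in pts.items(): print(k,P[v,u].round(3),hsv[v,u])
E
```

```text
top valid 0.9960225423177084
tray [0.579 0.044 0.004] [ 17 115 126]
black [0.614 0.084 0.11 ] [ 63  56 160]
red [0.609 0.01  0.111] [ 17 106 151]
garl [0.654 0.043 0.046] [  6  41 174]
mat [ 0.432 -0.179  0.001] [ 98   9 120]
triv [0.43  0.168 0.007] [ 15 127 153]
shaker [ 0.436 -0.014  0.09 ] [ 24   7 185]
work [ 0.449  0.048 -0.003] [ 12  15 216]
scene valid 0.9956410725911459
tray [0.692 0.026 0.003] [ 20  97 191]
black [0.618 0.087 0.11 ] [ 67  81 142]
red [0.61  0.011 0.112] [ 19  95 155]
garl [0.675 0.039 0.046] [ 10  36 169]
mat [ 0.437 -0.176 -0.001] [114  17  75]
triv [0.433 0.169 0.006] [ 17 117 152]
shaker [ 0.442 -0.014  0.088] [ 98   6 183]
work [ 0.752 -0.172  0.002] [ 30   3 195]
```

View pics/crop1.png

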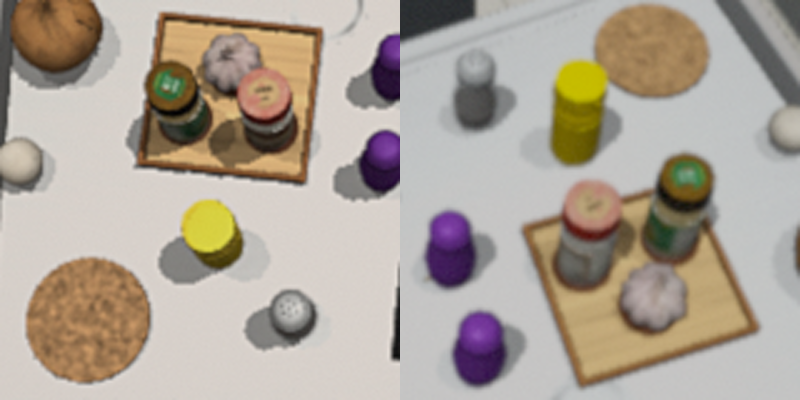

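The crop confirms it. The grey-domed shaker is at about (247,245) in the top view. The jar with the black lid (green cap print) is left in the tray, the red-lid jar is right, and the yellow jar and the purple shakers are the decoys. Next I'll measure positions.

```bash
python3 - <<'E'
from h import *
def comp(m,seed):
    n,l=cv2.connectedComponents(m.astype(np.uint8)); return l==l[seed[1],seed[0]]
for n in ('top','scene'):
    D=np.load(f'pics/{n}0.npz');C=cam(n);P=cloud(C,D['d']);hsv=cv2.cvtColor(D['p'],cv2.COLOR_RGB2HSV).astype(int)
    z=np.nan_to_num(P[...,2],nan=-1)
    print(n)
    for k,zz,x0,y0,r in (('black',.1,.615,.085,.035),('red',.1,.61,.011,.035),('shaker',.075,.437,-.014,.03),('garlic',.015,.66,.042,.028),('yellow',.09,.53,.06,.06)):
        m=(z>zz)&(np.hypot(P[...,0]-x0,P[...,1]-y0)<r); q=P[m]
        cc,R=cv2.minEnclosingCircle(q[:,:2].astype(np.float32))
        print(k,m.sum(),'med',np.median(q,0).round(4),'circ',np.round(cc,4),round(R,4),'zmax',q[:,2].max().round(3),'bbox',q.min(0).round(3),q.max(0).round(3))
    # tray rect/trivet: brown saturated, project contour on plane
    S=hsv[...,1]
    for k,m,seed,zp in (('tray',(S>60)&(z<.02)&(z>-.02)&(P[...,0]<.8),dict(top=(223,183),scene=(300,240))[n],.012),
        ('triv',(S>60)&(z<.02),dict(top=(165,248),scene=(303,137))[n],.008),
        ('mat',cv2.morphologyEx(((hsv[...,2]<150)&(abs(P[...,0]-.43)<.1)&(abs(P[...,1]+.178)<.12)).astype(np.uint8),cv2.MORPH_CLOSE,np.ones((7,7)))>0,dict(top=(322,248),scene=(182,183))[n],.003)):
        if k=='mat':
            pass
        c=comp(m,seed); v,u=np.nonzero(c)
        W=np.array([onz(C,(a,b),zp)[:2] for a,b in zip(u,v)],np.float32)
        (cx,cy),(w,h),a=cv2.minAreaRect(W*1000)
        print(k,c.sum(),'rect',np.round((cx,cy,w,h,a),1))
E
```

```text
top
black 356 med [0.6119 0.0892 0.1093] circ [0.6135 0.0893] 0.0223 zmax 0.114 bbox [0.592 0.068 0.1  ] [0.636 0.111 0.114]
red 369 med [0.6051 0.0119 0.1103] circ [0.6066 0.0118] 0.0223 zmax 0.114 bbox [ 0.585 -0.009  0.1  ] [0.629 0.032 0.114]
shaker 226 med [ 0.4325 -0.0103  0.0859] circ [ 0.4334 -0.0106] 0.0171 zmax 0.092 bbox [ 0.417 -0.026  0.075] [0.45  0.006 0.092]
garlic 366 med [0.6587 0.046  0.0419] circ [0.6617 0.0451] 0.0268 zmax 0.06 bbox [0.637 0.019 0.015] [0.686 0.068 0.06 ]
yellow 397 med [0.4961 0.0545 0.1055] circ [0.4976 0.0552] 0.0224 zmax 0.109 bbox [0.476 0.033 0.091] [0.519 0.077 0.109]
tray 2587 rect [637.2  47.2 155.  149.4  84.2]
triv 1926 rect [431.5 168.  106.9 107.5  47.2]
mat 2800 rect [ 434.  -177.1  150.5   90.4   83.2]
scene
black 292 med [0.6184 0.0867 0.109 ] circ [0.617  0.0884] 0.022 zmax 0.114 bbox [0.595 0.067 0.1  ] [0.638 0.11  0.114]
red 331 med [0.612 0.01  0.11 ] circ [0.6103 0.0105] 0.0227 zmax 0.113 bbox [ 0.589 -0.011  0.1  ] [0.632 0.032 0.113]
shaker 135 med [ 0.4416 -0.0135  0.0852] circ [ 0.4372 -0.0117] 0.017 zmax 0.091 bbox [ 0.423 -0.029  0.076] [0.453 0.005 0.091]
garlic 347 med [0.6684 0.0394 0.0416] circ [0.6644 0.0435] 0.0266 zmax 0.06 bbox [0.641 0.018 0.018] [0.688 0.07  0.06 ]
yellow 287 med [0.5047 0.0522 0.105 ] circ [0.5011 0.0538] 0.0224 zmax 0.109 bbox [0.479 0.032 0.09 ] [0.523 0.075 0.109]
tray 2386 rect [640.6  45.6 154.  148.6  84.1]
triv 999 rect [434.  167.5 106.  106.9  34.3]
mat 1885 rect [ 436.1 -177.8  150.4   91.3   83.1]
```

Tray centre is (0.639, 0.046) with yaw −5.8°. The predicted disc positions match the jars and garlic to within 2 mm, and the heights and sizes fit too. Next I'll check obstacles and compute the first move.

```bash
cat >> h.py <<'E'
TRAY=np.array([.639,.0464]);TY=np.radians(-5.8);MAT=np.array([.435,-.1775]);MY=np.radians(-6.9)
def fr(o,a,x,y): return o+np.array([np.cos(a)*x-np.sin(a)*y,np.sin(a)*x+np.cos(a)*y])
BLACK=np.array([.6155,.0888]);RED=np.array([.6085,.0108]);SHAKER=np.array([.4353,-.0112]);GARLIC=np.array([.663,.0443]);TRIV=np.array([.4328,.1678])
ML=fr(MAT,MY,0,.037);MR=fr(MAT,MY,0,-.037);REAR=fr(TRAY,TY,.026,0)
def go(xy,z,yaw):
    "mm shift in tool axes and spin so that tool y points at angle yaw (deg, mod 180)"
    s=arm.read_state();R=s['orientation'];d=np.array([*xy,z])-s['position']
    a=np.degrees(np.arctan2(R[1,1],R[0,1]));w=(yaw-a+90)%180-90
    print('t',round(s['time_s'],2),'p',s['position'].round(4),'tooly',a.round(1),'q',s['joint_positions'].round(2),'w',round(s['grip_width'],4),'f',np.round(s['grasp_force'],1),'-> mm',(R.T@d*1000).round(1),'spin',round(-np.radians(w),3))
E
python3 - <<'E'
from h import *
D=np.load('pics/top0.npz');P=cloud(cam('top'),D['d']);g={}
for x,y,z in P[np.isfinite(P[...,0])]: 
    if .3<x<.9 and -.35<y<.4: k=(int(x//.05),int(y//.05)); g[k]=max(g.get(k,-1),z)
for i in range(17,5,-1): print(round(i*.05,2),[int(1000*g.get((i,j),0)) for j in range(7,-8,-1)])
print(ML,MR,REAR); go(BLACK,.2,-5.8)
E
```

```text
0.85 [0, 0, 257, 217, 217, 217, 216, 3, 5, 92, 93, 73, 48, 50, 6]
0.8 [0, 0, 322, 244, 241, 215, 214, 4, 74, 91, 93, 74, 71, 49, 149]
0.75 [0, 0, 389, 243, 241, 3, 3, 4, 29, 73, 4, 72, 4, 152, 152]
0.7 [0, 0, 451, 415, 433, 15, 15, 14, 15, 4, 5, 4, 5, 151, 127]
0.65 [0, 0, 463, 95, 81, 14, 60, 58, 15, 90, 91, 3, 4, 150, 92]
0.6 [0, 0, 453, 4, 4, 111, 113, 113, 112, 89, 90, 51, 57, 152, 84]
0.55 [0, 0, 442, 41, 4, 111, 112, 113, 112, 91, 88, 55, 58, 151, 103]
0.5 [0, 0, 430, 29, 5, 4, 108, 108, 4, 53, 34, 3, 3, 152, 150]
0.45 [0, 0, 420, 11, 12, 11, 108, 108, 4, 4, 7, 7, 7, 4, 152]
0.4 [0, 0, 407, 12, 12, 13, 5, 85, 92, 4, 9, 7, 6, 4, 10]
0.35 [0, 0, 394, 11, 12, 11, 5, 5, 5, 6, 6, 7, 8, 6, 184]
0.3 [0, 0, 383, 9, 10, 8, 9, 9, 9, 9, 9, 9, 9, 9, 209]
[ 0.43944506 -0.14076798] [ 0.43055494 -0.21423202] [0.6648669  0.04377254]
t 0.1 p [ 0.1956 -0.5135  0.2179] tooly -69.2 q [-1.41  0.26  1.54 -0.    1.35 -0.2 ] w 0.0929 f 0.0 -> mm [ 606.7 -413.5   18.8] spin -1.106
```

The left wall starts near y = 0.25, so over the trivet I'll close along x. Now I'll move above the black-lid jar.

>>> arm_command(steps=[300, -200, 0, -0.55, 300, -200, 0, -0.55, 300, -200, 0, -0.55, 300, -200, 0, -0.55, 300, -200, 0, -0.55, 300, -200, 0, -0.55, 300, -200, 0, -0.55, 300, -200, 0, -0.55, 607, -413, 0, -1.1, 607, -413, 0, -1.1, 607, -413, 0, -1.1, 607, -413, 0, -1.1, 607, -413, 0, -1.1, 607, -413, 0, -1.1, 607, -413, 0, -1.1, 607, -413, 0, -1.1, 607, -413, 0, -1.1, 607, -413, 0, -1.1, 607, -413, 0, -1.1, 607, -413, 0, -1.1], fingers=0.15, grip_force=25)

```text
time_s: 1.77
position: [0.6159, 0.0892, 0.2175]
orientation: [[0.104, 0.995, -0.002], [0.995, -0.104, -0.0], [-0.0, -0.002, -1.0]]
wrist_force: [-0.2, -0.6, 0.3]
grip_width: 0.0793
grasp_force: 0.0
```

```bash
python3 - <<'E'
from h import *
s=arm.read_state();p,d=optics.read_camera('wrist');cv2.imwrite('pics/w1.png',p[:,:,::-1]);P=cloud(cam('wrist',s),d)
m=(P[...,2]>.1)&(P[...,2]<.12)
for k,c in (('b',BLACK),('r',RED)):
    q=P[m&(np.hypot(P[...,0]-c[0],P[...,1]-c[1])<.035)]
    if len(q): cc,R=cv2.minEnclosingCircle(q[:,:2].astype(np.float32)); print(k,len(q),np.round(cc,4),R,np.median(q,0))
go(BLACK,.058,-5.8)
E
```

```text
b 2025 [0.6146 0.0884] 0.02211838588118553 [0.61497039 0.08980937 0.10939731]
r 1820 [0.608  0.0112] 0.022742612287402153 [0.60843767 0.01417142 0.11032046]
t 1.82 p [0.6154 0.0881 0.2177] tooly -6.1 q [-0.04  0.39  1.35 -0.    1.4   0.07] w 0.0794 f 0.0 -> mm [  0.8   0.3 159.7] spin -0.005
```

View pics/w1.png

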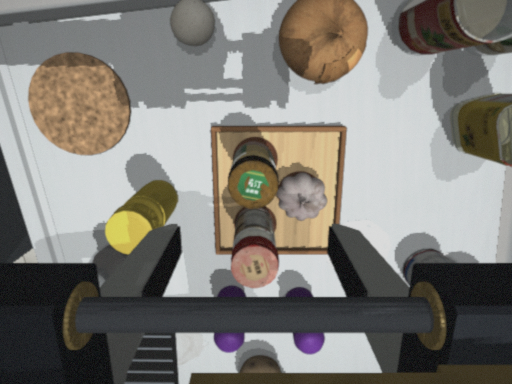

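The wrist view shows the black/green-topped jar at (252,183) and the red one at (255,262), with the finger line clear and the garlic at (300,195). The wrist measurement agrees to 1 mm. Descending and grasping.

>>> arm_command(steps=[1, 0, 40, 0, 1, 0, 80, 0, 1, 0, 120, 0, 1, 0, 150, 0, 1, 0, 160, 0, 1, 0, 160, 0, 1, 0, 160, 0])

```text
time_s: 2.4
position: [0.6165, 0.0879, 0.0597]
orientation: [[0.108, 0.994, 0.001], [0.994, -0.108, -0.0], [-0.0, 0.001, -1.0]]
wrist_force: [0.7, -1.4, 0.0]
grip_width: 0.0789
grasp_force: 0.0
```

>>> arm_command(steps=[0, 0, 0, 0, 0, 0, 0, 0, 0, 0, 0, 0, 0, 0, 0, 0, 0, 0, 0, 0, 0, 0, 0, 0, 0, 0, 0, 0, 0, 0, 0, 0], fingers=1)

```text
time_s: 3.07
position: [0.6162, 0.0891, 0.0591]
orientation: [[0.107, 0.994, 0.0], [0.994, -0.107, 0.0], [0.0, 0.0, -1.0]]
wrist_force: [-1.9, -0.6, 4.9]
grip_width: 0.0435
grasp_force: 25.0
```

```bash
python3 - <<'E'
from h import *
go(MR,.2,83.1-90)
E
```

```text
t 3.07 p [0.6162 0.0891 0.0591] tooly -6.1 q [-0.04  0.53  1.55  0.    1.07  0.07] w 0.0435 f 25.0 -> mm [-321.4 -152.2 -141. ] spin 0.014
```

>>> arm_command(steps=[0, 0, -35, 0, 0, 0, -70, 0, 0, 0, -105, 0, 0, 0, -141, 0, -36, -17, -141, 0, -71, -34, -141, 0, -107, -51, -141, 0, -143, -68, -141, 0, -178, -85, -141, 0, -214, -102, -141, 0, -250, -119, -141, 0, -285, -136, -141, 0, -310, -146, -141, 0, -321, -152, -141, 0.014, -321, -152, -141, 0.014, -321, -152, -141, 0.014, -321, -152, -141, 0.014])

```text
time_s: 4.48
position: [0.431, -0.2133, 0.1994]
orientation: [[0.12, 0.993, -0.0], [0.993, -0.12, 0.001], [0.001, -0.0, -1.0]]
wrist_force: [0.5, -0.0, -1.3]
grip_width: 0.0437
grasp_force: 25.0
```

```bash
python3 - <<'E'
from h import *
go(MR,.0585,83.1-90)
E
```

```text
t 4.48 p [ 0.431  -0.2133  0.1994] tooly -6.9 q [-0.69  0.15  1.72  0.    1.27 -0.57] w 0.0437 f 25.0 -> mm [ -1.1  -0.3 140.9] spin -0.0
```

>>> arm_command(steps=[-1, 0, 40, 0, -1, 0, 80, 0, -1, 0, 115, 0, -1, 0, 130, 0, -1, 0, 136, 0, -1, 0, 139, 0, -1, 0, 141, 0, -1, 0, 141, 0, -1, 0, 141, 0])

```text
time_s: 5.23
position: [0.4317, -0.2155, 0.0599]
orientation: [[0.12, 0.993, 0.002], [0.993, -0.12, -0.002], [-0.001, 0.002, -1.0]]
wrist_force: [0.7, -0.0, -0.8]
grip_width: 0.0436
grasp_force: 25.0
```

>>> arm_command(steps=[0, 0, 0, 0, 0, 0, 0, 0, 0, 0, 0, 0, 0, 0, 0, 0, 0, 0, 0, 0, 0, 0, 0, 0], fingers=0.15)

```text
time_s: 5.73
position: [0.4306, -0.2151, 0.0588]
orientation: [[0.121, 0.993, 0.0], [0.993, -0.121, -0.0], [-0.0, 0.0, -1.0]]
wrist_force: [-0.3, -0.1, 0.6]
grip_width: 0.0774
grasp_force: 0.0
```

>>> arm_command(steps=[0, 0, -40, 0, 0, 0, -80, 0, 0, 0, -120, 0, 0, 0, -150, 0, 0, 0, -150, 0, 0, 0, -150, 0])

```text
time_s: 6.23
position: [0.4315, -0.2158, 0.2106]
orientation: [[0.121, 0.993, 0.004], [0.993, -0.121, -0.003], [-0.003, 0.004, -1.0]]
wrist_force: [-0.2, -0.5, -0.2]
grip_width: 0.0793
grasp_force: 0.0
```

```bash
python3 - <<'E'
from h import *
go(np.array([.6085,.011]),.2,-5.8)
E
```

```text
t 6.23 p [ 0.4315 -0.2158  0.2106] tooly -6.9 q [-0.7   0.14  1.71 -0.    1.29 -0.57] w 0.0793 f 0.0 -> mm [246.5 148.3  10.5] spin -0.02
```

>>> arm_command(steps=[41, 25, 0, 0, 82, 49, 0, 0, 123, 74, 0, 0, 164, 99, 0, 0, 205, 124, 0, 0, 235, 141, 0, -0.02, 246, 148, 0, -0.02, 246, 148, 0, -0.02, 246, 148, 0, -0.02, 246, 148, 0, -0.02, 246, 148, 0, -0.02])

```text
time_s: 7.15
position: [0.6061, 0.0104, 0.2075]
orientation: [[0.102, 0.995, -0.002], [0.995, -0.102, -0.0], [-0.0, -0.002, -1.0]]
wrist_force: [-0.4, 0.9, 1.0]
grip_width: 0.079
grasp_force: 0.0
```

```bash
python3 - <<'E'
from h import *
go(np.array([.6085,.011]),.059,-5.8)
s=arm.read_state();p,d=optics.read_camera('wrist');P=cloud(cam('wrist',s),d)
m=(P[...,2]>.1)&(P[...,2]<.12);q=P[m&(np.hypot(P[...,0]-.6085,P[...,1]-.011)<.035)]
print(cv2.minEnclosingCircle(q[:,:2].astype(np.float32)))
E
```

```text
t 7.15 p [0.6061 0.0104 0.2075] tooly -5.8 q [-0.17  0.37  1.41 -0.    1.37 -0.06] w 0.079 f 0.0 -> mm [  0.9   2.7 148.5] spin -0.001
((0.6079619526863098, 0.011284264735877514), 0.02248835563659668)
```

>>> arm_command(steps=[1, 2, 40, 0, 1, 2, 80, 0, 1, 2, 120, 0, 1, 2, 140, 0, 1, 2, 148, 0, 1, 2, 148, 0, 1, 2, 148, 0, 1, 2, 148, 0])

```text
time_s: 7.87
position: [0.6109, 0.0114, 0.063]
orientation: [[0.102, 0.995, 0.004], [0.995, -0.102, -0.001], [-0.0, 0.004, -1.0]]
wrist_force: [-0.4, -0.4, -0.5]
grip_width: 0.0787
grasp_force: 0.0
```

>>> arm_command(steps=[0, 0, 0, 0, 0, 0, 0, 0, 0, 0, 0, 0, 0, 0, 0, 0, 0, 0, 0, 0, 0, 0, 0, 0, 0, 0, 0, 0, 0, 0, 0, 0], fingers=1)

```text
time_s: 8.53
position: [0.6094, 0.0122, 0.0608]
orientation: [[0.101, 0.995, 0.0], [0.995, -0.101, 0.0], [0.0, 0.0, -1.0]]
wrist_force: [-0.8, 0.3, 1.6]
grip_width: 0.0442
grasp_force: 25.0
```

```bash
python3 - <<'E'
from h import *
go(ML,.2,83.1-90)
E
```

```text
t 8.53 p [0.6094 0.0122 0.0608] tooly -5.8 q [-0.16  0.5   1.58  0.    1.06 -0.06] w 0.0442 f 25.0 -> mm [-169.3 -153.6 -139.2] spin 0.019
```

>>> arm_command(steps=[0, 0, -35, 0, 0, 0, -70, 0, 0, 0, -105, 0, 0, 0, -139, 0, -25, -23, -139, 0, -51, -46, -139, 0, -76, -69, -139, 0, -102, -92, -139, 0, -127, -115, -139, 0.019, -152, -138, -139, 0.019, -169, -154, -139, 0.019, -169, -154, -139, 0.019, -169, -154, -139, 0.019, -169, -154, -139, 0.019, -169, -154, -139, 0.019])

```text
time_s: 9.78
position: [0.4397, -0.1399, 0.1996]
orientation: [[0.119, 0.993, 0.0], [0.993, -0.119, 0.0], [0.0, 0.0, -1.0]]
wrist_force: [0.6, 0.8, -1.8]
grip_width: 0.0442
grasp_force: 25.0
```

```bash
python3 - <<'E'
from h import *
go(ML,.06,83.1-90)
E
```

```text
t 9.78 p [ 0.4397 -0.1399  0.1996] tooly -6.8 q [-0.55  0.11  1.77  0.    1.26 -0.43] w 0.0442 f 25.0 -> mm [ -0.9  -0.2 139.6] spin 0.001
```

>>> arm_command(steps=[-1, 0, 40, 0, -1, 0, 80, 0, -1, 0, 115, 0, -1, 0, 130, 0, -1, 0, 136, 0, -1, 0, 138, 0, -1, 0, 140, 0, -1, 0, 140, 0, -1, 0, 140, 0, -1, 0, 140, 0])

```text
time_s: 10.62
position: [0.4398, -0.1419, 0.0608]
orientation: [[0.12, 0.993, 0.002], [0.993, -0.12, -0.001], [-0.001, 0.002, -1.0]]
wrist_force: [-0.3, 0.5, -0.9]
grip_width: 0.0441
grasp_force: 25.0
```

>>> arm_command(steps=[0, 0, 0, 0, 0, 0, 0, 0, 0, 0, 0, 0, 0, 0, 0, 0, 0, 0, 0, 0, 0, 0, 0, 0], fingers=0.15)

```text
time_s: 11.12
position: [0.4389, -0.1415, 0.0597]
orientation: [[0.12, 0.993, 0.0], [0.993, -0.12, 0.0], [0.0, 0.0, -1.0]]
wrist_force: [0.2, 0.3, 0.0]
grip_width: 0.0772
grasp_force: 0.0
```

>>> arm_command(steps=[0, 0, -40, 0, 0, 0, -80, 0, 0, 0, -120, 0, 0, 0, -150, 0, 0, 0, -150, 0, 0, 0, -150, 0, 0, 0, -150, 0, 0, 0, -150, 0])

```text
time_s: 11.78
position: [0.4379, -0.1408, 0.2079]
orientation: [[0.12, 0.993, -0.003], [0.993, -0.12, 0.002], [0.001, -0.003, -1.0]]
wrist_force: [-0.1, 0.1, -0.4]
grip_width: 0.079
grasp_force: 0.0
```

```bash
python3 - <<'E'
from h import *
go(GARLIC+[.001,-.0003],.2,84.2)
p,d=optics.read_camera('top');P=cloud(cam('top'),d);cv2.imwrite('pics/t2.png',p[80:300,100:400,::-1])
p,d=optics.read_camera('scene');Q=cloud(cam('scene'),d)
for P in (P,Q):
  for c in (ML,MR):
    q=P[(P[...,2]>.09)&(P[...,2]<.12)&(np.hypot(P[...,0]-c[0],P[...,1]-c[1])<.035)]
    if len(q):print(c,cv2.minEnclosingCircle(q[:,:2].astype(np.float32)),q[:,2].max())
E
```

```text
t 11.78 p [ 0.4379 -0.1408  0.2079] tooly -6.9 q [-0.55  0.11  1.75 -0.    1.29 -0.43] w 0.079 f 0.0 -> mm [210.6 202.4   7.6] spin 1.552
[ 0.43944506 -0.14076798] ((0.4292997419834137, -0.13821007311344147), 0.014744095504283905) 0.11248018977456109
[ 0.43055494 -0.21423202] ((0.4110909104347229, -0.2200283706188202), 0.0023674569092690945) 0.10776786929975579
[ 0.43944506 -0.14076798] ((0.44203096628189087, -0.14316895604133606), 0.023320825770497322) 0.11233567034993941
[ 0.43055494 -0.21423202] ((0.43419283628463745, -0.21537300944328308), 0.023159321397542953) 0.11181417656938786
```

View pics/t2.png

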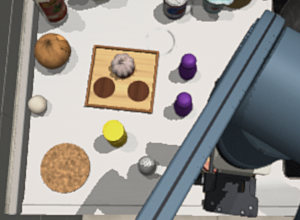

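Both jars stand upright on the mat. The tray's front discs are empty, at crop (104,87) and (138,91), and the garlic is still at (122,66). Moving over the garlic, closing along tray y.

>>> arm_command(steps=[30, 30, 0, 0.12, 60, 58, 0, 0.24, 90, 87, 0, 0.36, 120, 116, 0, 0.48, 150, 145, 0, 0.6, 180, 174, 0, 0.72, 200, 190, 0, 0.84, 211, 202, 0, 0.96, 211, 202, 0, 1.08, 211, 202, 0, 1.2, 211, 202, 0, 1.32, 211, 202, 0, 1.44, 211, 202, 0, 1.552, 211, 202, 0, 1.552, 211, 202, 0, 1.552, 211, 202, 0, 1.552, 211, 202, 0, 1.552])

```text
time_s: 13.3
position: [0.6646, 0.0438, 0.2091]
orientation: [[0.995, -0.099, -0.001], [-0.099, -0.995, 0.0], [-0.001, -0.0, -1.0]]
wrist_force: [0.7, 0.6, 0.4]
grip_width: 0.079
grasp_force: 0.0
```

```bash
python3 - <<'E'
from h import *
s=arm.read_state();p,d=optics.read_camera('wrist');cv2.imwrite('pics/w2.png',p[:,:,::-1]);P=cloud(cam('wrist',s),d)
for lo in (.015,.03):
    q=P[(P[...,2]>lo)&(P[...,2]<.07)&(np.hypot(P[...,0]-.664,P[...,1]-.044)<.036)]
    print(len(q),cv2.minEnclosingCircle(q[:,:2].astype(np.float32)),q.min(0),q.max(0))
go(np.array([.664,.044]),.013,84.2)
E
```

```text
1988 ((0.6644470691680908, 0.04543885961174965), 0.028443926945328712) [0.63816866 0.01739928 0.02143494] [0.69138918 0.07204608 0.06127947]
1892 ((0.6643396615982056, 0.045342277735471725), 0.02792559377849102) [0.63816866 0.01769942 0.03001054] [0.69100877 0.07204608 0.06127947]
t 13.35 p [0.6647 0.0438 0.2094] tooly -95.7 q [-0.1   0.47  1.24  0.    1.43  1.57] w 0.079 f 0.0 -> mm [-6.000e-01 -1.000e-01  1.964e+02] spin 0.002
```

View pics/w2.png

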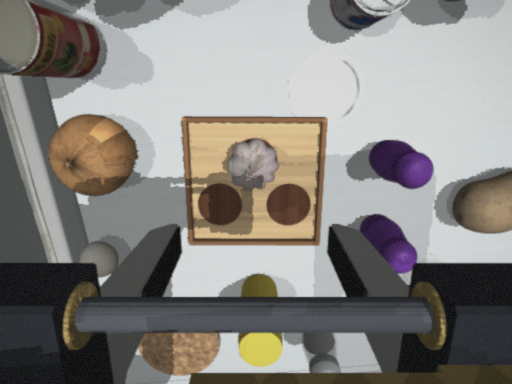

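The garlic at (252,163) is clear between the finger lines, and the freed discs are at (220,205) and (289,205). Descending on the garlic with a light grip.

>>> arm_command(steps=[-1, -1, 40, 0, -1, -1, 80, 0, -1, -1, 120, 0, -1, -1, 155, 0, -1, -1, 180, 0, -1, -1, 190, 0, -1, -1, 196, 0, -1, -1, 196, 0, -1, -1, 196, 0, -1, -1, 196, 0])

```text
time_s: 14.18
position: [0.6656, 0.0448, 0.016]
orientation: [[0.995, -0.101, 0.004], [-0.101, -0.995, -0.0], [0.004, -0.0, -1.0]]
wrist_force: [-0.2, 0.7, 0.4]
grip_width: 0.0792
grasp_force: 0.0
```

>>> arm_command(steps=[0, 0, 0, 0, 0, 0, 0, 0, 0, 0, 0, 0, 0, 0, 0, 0, 0, 0, 0, 0, 0, 0, 0, 0], fingers=1, grip_force=8)

```text
time_s: 14.68
position: [0.6641, 0.0449, 0.0141]
orientation: [[0.995, -0.101, 0.001], [-0.101, -0.995, -0.0], [0.001, 0.0, -1.0]]
wrist_force: [-0.4, -0.2, 2.5]
grip_width: 0.0528
grasp_force: 8.0
```

```bash
python3 - <<'E'
from h import *
go(TRIV,.16,0)
p,d=optics.read_camera('wrist')
D=np.load('pics/top0.npz')
E
```

```text
t 14.68 p [0.6641 0.0449 0.0141] tooly -95.8 q [-0.1   0.64  1.46 -0.    1.04  1.57] w 0.0528 f 8.0 -> mm [-242.4  -98.9 -146. ] spin 1.47
```

>>> arm_command(steps=[0, 0, -35, 0, 0, 0, -70, 0, 0, 0, -105, 0, 0, 0, -146, 0, -25, -10, -146, -0.12, -50, -20, -146, -0.24, -75, -30, -146, -0.36, -100, -40, -146, -0.48, -125, -50, -146, -0.6, -150, -60, -146, -0.72, -175, -70, -146, -0.84, -200, -80, -146, -0.96, -225, -91, -146, -1.08, -242, -99, -146, -1.2, -242, -99, -146, -1.32, -242, -99, -146, -1.44, -242, -99, -146, -1.56, -242, -99, -146, -1.67, -242, -99, -146, -1.67, -242, -99, -146, -1.67])

```text
time_s: 16.4
position: [0.433, 0.1679, 0.1596]
orientation: [[0.005, 1.0, -0.0], [1.0, -0.005, -0.0], [-0.0, -0.0, -1.0]]
wrist_force: [-0.1, -0.4, -1.4]
grip_width: 0.053
grasp_force: 8.0
```

```bash
python3 - <<'E'
from h import *
go(TRIV,.019,0)
E
```

```text
t 16.4 p [0.433  0.1679 0.1596] tooly -0.3 q [ 0.13  0.16  1.82 -0.    1.17  0.13] w 0.053 f 8.0 -> mm [-1.000e-01 -1.000e-01  1.406e+02] spin -0.005
```

>>> arm_command(steps=[0, 0, 35, 0, 0, 0, 70, 0, 0, 0, 105, 0, 0, 0, 125, 0, 0, 0, 133, 0, 0, 0, 138, 0, 0, 0, 141, 0, 0, 0, 141, 0, 0, 0, 141, 0, 0, 0, 141, 0])

```text
time_s: 17.23
position: [0.4342, 0.1681, 0.0198]
orientation: [[0.002, 1.0, 0.003], [1.0, -0.002, 0.0], [0.0, 0.003, -1.0]]
wrist_force: [-0.9, -0.3, -0.7]
grip_width: 0.0531
grasp_force: 8.0
```

>>> arm_command(steps=[0, 0, 0, 0, 0, 0, 0, 0, 0, 0, 0, 0, 0, 0, 0, 0, 0, 0, 0, 0, 0, 0, 0, 0], fingers=0.15)

```text
time_s: 17.73
position: [0.4331, 0.1679, 0.0187]
orientation: [[0.002, 1.0, 0.0], [1.0, -0.002, 0.0], [0.0, 0.0, -1.0]]
wrist_force: [-0.1, -0.7, 0.0]
grip_width: 0.0785
grasp_force: 0.0
```

>>> arm_command(steps=[0, 0, -20, 0, 0, 0, -50, 0, 0, 0, -90, 0, 0, 0, -130, 0, 0, 0, -170, 0, 0, 0, -180, 0, 0, 0, -180, 0, 0, 0, -180, 0])

```text
time_s: 18.4
position: [0.4329, 0.1679, 0.1983]
orientation: [[0.002, 1.0, 0.0], [1.0, -0.002, 0.0], [0.0, 0.0, -1.0]]
wrist_force: [-1.0, 0.3, -0.7]
grip_width: 0.0791
grasp_force: 0.0
```

```bash
python3 - <<'E'
from h import *
s=arm.read_state();p,d=optics.read_camera('wrist');cv2.imwrite('pics/w3.png',p[:,:,::-1]);P=cloud(cam('wrist',s),d)
q=P[(P[...,2]>.02)&(P[...,2]<.07)&(np.hypot(P[...,0]-TRIV[0],P[...,1]-TRIV[1])<.05)]
print(len(q),cv2.minEnclosingCircle(q[:,:2].astype(np.float32)),q.max(0))
hsv=cv2.cvtColor(p,cv2.COLOR_RGB2HSV);m=((hsv[...,1]>80)&(abs(P[...,2]-.008)<.01)&(np.hypot(P[...,0]-TRIV[0],P[...,1]-TRIV[1])<.07))
t=P[m];print(len(t),cv2.minEnclosingCircle(t[:,:2].astype(np.float32)))
go(SHAKER,.19,84.2)
E
```

```text
2151 ((0.4338911175727844, 0.16845837235450745), 0.028109120205044746) [0.46114801 0.19590045 0.06514716]
5297 ((0.43091970682144165, 0.16922436654567719), 0.05385259911417961)
t 18.45 p [0.432  0.1677 0.1971] tooly -0.1 q [0.13 0.12 1.76 0.   1.26 0.13] w 0.0791 f 0.0 -> mm [-178.9    3.6    7.1] spin -1.472
```

View pics/w3.png

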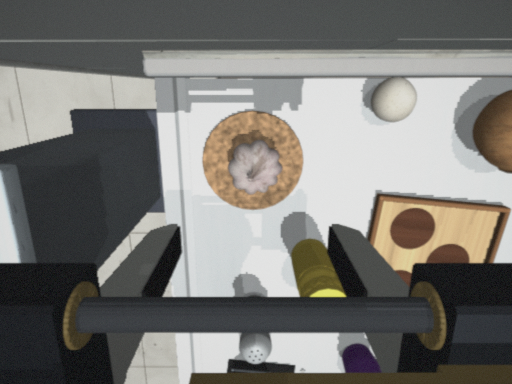

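The garlic sits upright on the trivet, about 3 mm off centre, at (255,165). Now the grey shaker at (256,345).

>>> arm_command(steps=[-20, 0, 0, 0.12, -50, 0, 0, 0.24, -80, 1, 0, 0.36, -110, 2, 0, 0.48, -140, 3, 0, 0.6, -165, 4, 0, 0.72, -179, 4, 0, 0.84, -179, 4, 0, 0.96, -179, 4, 0, 1.08, -179, 4, 0, 1.2, -179, 4, 0, 1.32, -179, 4, 0, 1.44, -179, 4, 0, 1.56, -179, 4, 0, 1.67, -179, 4, 0, 1.67, -179, 4, 0, 1.67, -179, 4, 0, 1.67])

```text
time_s: 19.87
position: [0.436, -0.0109, 0.1973]
orientation: [[0.995, -0.098, -0.003], [-0.098, -0.995, 0.001], [-0.003, -0.001, -1.0]]
wrist_force: [-0.5, 0.4, 0.4]
grip_width: 0.0793
grasp_force: 0.0
```

```bash
python3 - <<'E'
from h import *
s=arm.read_state();p,d=optics.read_camera('wrist');P=cloud(cam('wrist',s),d)
for lo in (.05,.075):
    q=P[(P[...,2]>lo)&(P[...,2]<.1)&(np.hypot(P[...,0]-SHAKER[0],P[...,1]-SHAKER[1])<.035)]
    print(len(q),cv2.minEnclosingCircle(q[:,:2].astype(np.float32)),q.max(0))
go(SHAKER,.04,84.2)
E
```

```text
1417 ((0.4334917664527893, -0.01373325102031231), 0.01847725547850132) [0.45163039 0.00460544 0.09057187]
1151 ((0.4338071942329407, -0.012364387512207031), 0.01718894951045513) [0.45075336 0.00460544 0.09057187]
t 19.92 p [ 0.4362 -0.011   0.1977] tooly -95.7 q [-0.28  0.07  1.82  0.    1.25  1.39] w 0.0788 f 0.0 -> mm [ -0.6   0.4 157.7] spin 0.003
```

>>> arm_command(steps=[-1, 1, 40, 0, -1, 1, 80, 0, -1, 1, 120, 0, -1, 1, 145, 0, -1, 1, 155, 0, -1, 1, 158, 0, -1, 1, 158, 0, -1, 1, 158, 0, -1, 1, 158, 0])

```text
time_s: 20.67
position: [0.4367, -0.0123, 0.0417]
orientation: [[0.995, -0.1, 0.002], [-0.1, -0.995, -0.001], [0.002, 0.0, -1.0]]
wrist_force: [-0.2, 0.2, 0.3]
grip_width: 0.0791
grasp_force: 0.0
```

>>> arm_command(steps=[0, 0, 0, 0, 0, 0, 0, 0, 0, 0, 0, 0, 0, 0, 0, 0, 0, 0, 0, 0, 0, 0, 0, 0, 0, 0, 0, 0, 0, 0, 0, 0], fingers=1, grip_force=25)

```text
time_s: 21.33
position: [0.4358, -0.0121, 0.0407]
orientation: [[0.995, -0.101, 0.0], [-0.101, -0.995, -0.0], [0.0, 0.0, -1.0]]
wrist_force: [-0.3, -0.5, 1.0]
grip_width: 0.038
grasp_force: 24.7
```

```bash
python3 - <<'E'
from h import *
go(REAR,.19,84.2)
E
```

```text
t 21.33 p [ 0.4358 -0.0121  0.0407] tooly -95.8 q [-0.28  0.27  2.03 -0.    0.84  1.39] w 0.038 f 24.7 -> mm [ 222.3  -78.7 -149.2] spin 0.0
```

>>> arm_command(steps=[0, 0, -35, 0, 0, 0, -70, 0, 0, 0, -110, 0, 0, 0, -149, 0, 35, -12, -149, 0, 70, -25, -149, 0, 105, -37, -149, 0, 140, -50, -149, 0, 175, -62, -149, 0, 205, -73, -149, 0, 223, -79, -149, 0, 223, -79, -149, 0, 223, -79, -149, 0, 223, -79, -149, 0, 223, -79, -149, 0])

```text
time_s: 22.58
position: [0.6642, 0.0438, 0.1896]
orientation: [[0.995, -0.101, -0.001], [-0.101, -0.995, 0.0], [-0.001, 0.0, -1.0]]
wrist_force: [-1.5, -0.0, -1.0]
grip_width: 0.0378
grasp_force: 24.6
```

```bash
python3 - <<'E'
from h import *
go(REAR,.045,84.2)
s=arm.read_state();C=cam('wrist',s);p,d=optics.read_camera('wrist');P=cloud(C,d);cv2.imwrite('pics/w4.png',p[:,:,::-1])
hsv=cv2.cvtColor(p,cv2.COLOR_RGB2HSV)
for k,c in (('L',fr(TRAY,TY,-.026,.04)),('R',fr(TRAY,TY,-.026,-.04))):
    m=(hsv[...,2]<90)&(np.hypot(P[...,0]-c[0],P[...,1]-c[1])<.034);v,u=np.nonzero(m)
    W=np.array([onz(C,x,.004)[:2] for x in zip(u,v)],np.float32)
    print(k,c,len(W),cv2.minEnclosingCircle(W) if len(W) else '',W.mean(0))
E
```

```text
t 22.58 p [0.6642 0.0438 0.1896] tooly -95.8 q [-0.1   0.49  1.27 -0.    1.39  1.57] w 0.0378 f 24.6 -> mm [  0.8  -0.  144.6] spin -0.0
L [0.61717535 0.08882269] 1091 ((0.6176182627677917, 0.09513607621192932), 0.030702665448188782) [0.6214172  0.09459409]
R [0.60909085 0.00923224] 193 ((0.6118608117103577, -0.003350357059389353), 0.02566280961036682) [0.61742175 0.00691645]
```

View pics/w4.png

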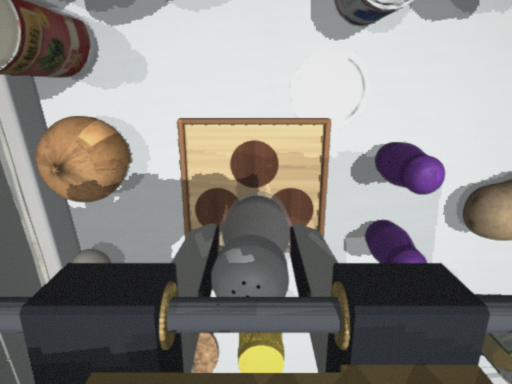

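The shaker is held upright, and the rear disc is visible at (255,165). I'll check that disc's position before lowering.

```bash
python3 - <<'E'
from h import *
s=arm.read_state();C=cam('wrist',s);p=cv2.imread('pics/w4.png')
m=((p.max(2)<110)).astype(np.uint8);m[:135]=0;m[192:]=0;m[:,:225]=0;m[:,285:]=0
c=max(cv2.findContours(m,0,2)[0],key=cv2.contourArea);e=cv2.minEnclosingCircle(c);print(e,onz(C,e[0],.004),REAR)
E
```

```text
((252.82742309570312, 166.38226318359375), 25.39583969116211) [0.66167188 0.04516829 0.004     ] [0.6648669  0.04377254]
```

>>> arm_command(steps=[1, 0, 40, 0, 1, 0, 80, 0, 1, 0, 115, 0, 1, 0, 133, 0, 1, 0, 139, 0, 1, 0, 142, 0, 1, 0, 144.5, 0, 1, 0, 144.5, 0, 1, 0, 144.5, 0, 1, 0, 144.5, 0])

```text
time_s: 23.47
position: [0.6675, 0.0438, 0.0469]
orientation: [[0.995, -0.101, 0.003], [-0.101, -0.995, -0.0], [0.003, 0.0, -1.0]]
wrist_force: [0.6, 0.2, -1.0]
grip_width: 0.0379
grasp_force: 24.6
```

>>> arm_command(steps=[0, 0, 0, 0, 0, 0, 0, 0, 0, 0, 0, 0, 0, 0, 0, 0, 0, 0, 0, 0, 0, 0, 0, 0], fingers=0.15)

```text
time_s: 23.97
position: [0.6665, 0.044, 0.0452]
orientation: [[0.995, -0.101, 0.0], [-0.101, -0.995, 0.0], [0.0, -0.0, -1.0]]
wrist_force: [-0.4, 0.5, 0.2]
grip_width: 0.0729
grasp_force: 0.0
```

>>> arm_command(steps=[0, 0, -30, 0, 0, 0, -70, 0, 0, 0, -110, 0, 0, 0, -145, 0, 0, 0, -160, 0, 0, 0, -160, 0, 0, 0, -160, 0, 0, 0, -160, 0])

```text
time_s: 24.63
position: [0.6655, 0.044, 0.2034]
orientation: [[0.995, -0.101, -0.003], [-0.101, -0.995, 0.0], [-0.003, 0.0, -1.0]]
wrist_force: [0.4, -0.2, -0.9]
grip_width: 0.0788
grasp_force: 0.0
```

```bash
python3 - <<'E'
from h import *
s=arm.read_state();C=cam('wrist',s);p,d=optics.read_camera('wrist');P=cloud(C,d);cv2.imwrite('pics/w5.png',p[:,:,::-1])
q=P[(P[...,2]>.08)&(P[...,2]<.11)&(np.hypot(P[...,0]-REAR[0],P[...,1]-REAR[1])<.04)]
c,r=cv2.minEnclosingCircle(q[:,:2].astype(np.float32));print(c,r,q[:,2].max(),'tray frame',(np.array(c)-TRAY)@np.array([[np.cos(TY),-np.sin(TY)],[np.sin(TY),np.cos(TY)]]))
go(ML,.2,83.1-90)
p,d=optics.read_camera('scene');Q=cloud(cam('scene'),d)
for c in (ML,MR):
    q=Q[(Q[...,2]>.09)&(Q[...,2]<.12)&(np.hypot(Q[...,0]-c[0],Q[...,1]-c[1])<.035)]
    print(c,cv2.minEnclosingCircle(q[:,:2].astype(np.float32)),q[:,2].max())
E
```

```text
(0.6656962037086487, 0.04445858672261238) 0.01718842051923275 0.09477828463153831 tray frame [0.02675573 0.00076634]
t 24.68 p [0.6653 0.044  0.2028] tooly -95.8 q [-0.1   0.48  1.25  0.    1.42  1.57] w 0.0793 f 0.0 -> mm [-206.   206.7    3.6] spin -1.552
[ 0.43944506 -0.14076798] ((0.4422028362751007, -0.14229027926921844), 0.02315964549779892) 0.11281445902760912
[ 0.43055494 -0.21423202] ((0.4335394501686096, -0.21561865508556366), 0.023029552772641182) 0.11153008804718434
```

View pics/w5.png

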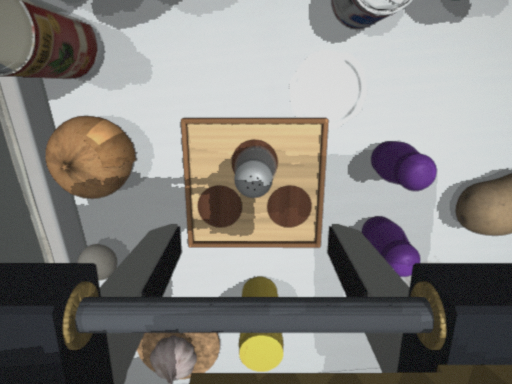

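The shaker stands upright on the rear disc at (255,170), under 1 mm off. The jars on the mat are unmoved. Returning the red-lid jar first, from the left mat spot.

>>> arm_command(steps=[-20, 20, 0, -0.12, -48, 48, 0, -0.24, -76, 76, 0, -0.36, -104, 104, 0, -0.48, -132, 132, 0, -0.6, -160, 160, 0, -0.72, -188, 188, 0, -0.84, -206, 207, 0, -0.96, -206, 207, 0, -1.08, -206, 207, 0, -1.2, -206, 207, 0, -1.32, -206, 207, 0, -1.44, -206, 207, 0, -1.552, -206, 207, 0, -1.552, -206, 207, 0, -1.552, -206, 207, 0, -1.552])

```text
time_s: 26.07
position: [0.4403, -0.141, 0.2044]
orientation: [[0.123, 0.992, -0.001], [0.992, -0.123, 0.001], [0.001, -0.001, -1.0]]
wrist_force: [0.2, 0.0, 0.8]
grip_width: 0.079
grasp_force: 0.0
```

```bash
python3 - <<'E'
from h import *
s=arm.read_state();p,d=optics.read_camera('wrist');P=cloud(cam('wrist',s),d)
for c in (ML,MR):
    q=P[(P[...,2]>.1)&(P[...,2]<.12)&(np.hypot(P[...,0]-c[0],P[...,1]-c[1])<.035)]
    if len(q): print(cv2.minEnclosingCircle(q[:,:2].astype(np.float32)))
go(np.array([.4395,-.1412]),.0598,83.1-90)
C=cam('scene');print(p[tuple(np.round(proj(cam('wrist',s),[.4395,-.141,.109])[::-1]).astype(int))])
E
```

```text
((0.43973708152770996, -0.1433313935995102), 0.022297179326415062)
((0.4317762553691864, -0.21649035811424255), 0.02236834727227688)
t 26.12 p [ 0.4404 -0.141   0.2046] tooly -7.0 q [-0.55  0.11  1.75 -0.    1.28 -0.43] w 0.079 f 0.0 -> mm [ -0.4  -0.7 144.8] spin -0.002
[184 159 123]
```

>>> arm_command(steps=[-0.5, -1, 40, 0, -0.5, -1, 80, 0, -0.5, -1, 115, 0, -0.5, -1, 135, 0, -0.5, -1, 142, 0, -0.5, -1, 145, 0, -0.5, -1, 145, 0, -0.5, -1, 145, 0, -0.5, -1, 145, 0])

```text
time_s: 26.87
position: [0.4408, -0.1422, 0.0617]
orientation: [[0.12, 0.993, 0.003], [0.993, -0.12, -0.002], [-0.001, 0.003, -1.0]]
wrist_force: [-0.0, -0.7, -0.4]
grip_width: 0.079
grasp_force: 0.0
```

>>> arm_command(steps=[0, 0, 0, 0, 0, 0, 0, 0, 0, 0, 0, 0, 0, 0, 0, 0, 0, 0, 0, 0, 0, 0, 0, 0, 0, 0, 0, 0, 0, 0, 0, 0], fingers=1)

```text
time_s: 27.53
position: [0.4396, -0.1416, 0.0602]
orientation: [[0.12, 0.993, 0.0], [0.993, -0.12, -0.0], [-0.0, 0.0, -1.0]]
wrist_force: [-0.1, 0.4, 1.4]
grip_width: 0.0441
grasp_force: 25.0
```

```bash
python3 - <<'E'
from h import *
go(np.array([.6094,.012]),.2,-5.8)
E
```

```text
t 27.53 p [ 0.4396 -0.1416  0.0602] tooly -6.9 q [-0.55  0.28  1.95 -0.    0.91 -0.43] w 0.0441 f 25.0 -> mm [ 172.8  150.2 -139.8] spin -0.019
```

>>> arm_command(steps=[0, 0, -35, 0, 0, 0, -70, 0, 0, 0, -105, 0, 0, 0, -140, 0, 26, 23, -140, 0, 52, 45, -140, 0, 78, 68, -140, 0, 104, 90, -140, 0, 130, 113, -140, -0.01, 156, 136, -140, -0.019, 173, 150, -140, -0.019, 173, 150, -140, -0.019, 173, 150, -140, -0.019, 173, 150, -140, -0.019, 173, 150, -140, -0.019])

```text
time_s: 28.78
position: [0.6083, 0.0115, 0.1999]
orientation: [[0.102, 0.995, -0.001], [0.995, -0.102, -0.0], [-0.0, -0.001, -1.0]]
wrist_force: [0.3, -0.5, -1.7]
grip_width: 0.0443
grasp_force: 25.0
```

```bash
python3 - <<'E'
from h import *
go(np.array([.6094,.012]),.0615,-5.8)
E
```

```text
t 28.78 p [0.6083 0.0115 0.1999] tooly -5.8 q [-0.16  0.38  1.42 -0.    1.35 -0.06] w 0.0443 f 25.0 -> mm [  0.7   1.2 138.4] spin -0.001
```

>>> arm_command(steps=[0.5, 0.5, 40, 0, 0.5, 0.5, 80, 0, 0.5, 0.5, 112, 0, 0.5, 0.5, 128, 0, 0.5, 0.5, 134, 0, 0.5, 0.5, 137, 0, 0.5, 0.5, 138.5, 0, 0.5, 0.5, 138.5, 0, 0.5, 0.5, 138.5, 0, 0.5, 0.5, 138.5, 0])

```text
time_s: 29.62
position: [0.6107, 0.0125, 0.0632]
orientation: [[0.101, 0.995, 0.003], [0.995, -0.101, -0.0], [-0.0, 0.003, -1.0]]
wrist_force: [-0.4, -0.2, -0.9]
grip_width: 0.044
grasp_force: 25.0
```

>>> arm_command(steps=[0, 0, 0, 0, 0, 0, 0, 0, 0, 0, 0, 0, 0, 0, 0, 0, 0, 0, 0, 0, 0, 0, 0, 0], fingers=0.15)

```text
time_s: 30.12
position: [0.6098, 0.0127, 0.0617]
orientation: [[0.101, 0.995, -0.0], [0.995, -0.101, 0.0], [0.0, -0.0, -1.0]]
wrist_force: [-0.2, 0.3, -0.7]
grip_width: 0.0775
grasp_force: 0.0
```

>>> arm_command(steps=[0, 0, -30, 0, 0, 0, -70, 0, 0, 0, -110, 0, 0, 0, -145, 0, 0, 0, -145, 0, 0, 0, -145, 0, 0, 0, -145, 0])

```text
time_s: 30.7
position: [0.6093, 0.0128, 0.2061]
orientation: [[0.101, 0.995, -0.001], [0.995, -0.101, 0.0], [0.0, -0.001, -1.0]]
wrist_force: [-0.6, -0.0, -0.6]
grip_width: 0.0791
grasp_force: 0.0
```

```bash
python3 - <<'E'
from h import *
s=arm.read_state();p,d=optics.read_camera('wrist');P=cloud(cam('wrist',s),d)
q=P[(P[...,2]>.1)&(P[...,2]<.12)&(np.hypot(P[...,0]-RED[0],P[...,1]-RED[1])<.035)]
print(cv2.minEnclosingCircle(q[:,:2].astype(np.float32)),'start .608 .0113')
go(np.array([.4306,-.2151]),.2,83.1-90)
E
```

```text
((0.6111640930175781, 0.010715010575950146), 0.02270025946199894) start .608 .0113
t 30.75 p [0.6088 0.0128 0.2052] tooly -5.8 q [-0.16  0.37  1.4  -0.    1.36 -0.06] w 0.079 f 0.0 -> mm [-244.7 -154.3    5.5] spin 0.019
```

Red is back, within about 3 mm. Now the black-lid jar.

>>> arm_command(steps=[-35, -22, 0, 0, -70, -44, 0, 0, -105, -66, 0, 0, -140, -88, 0, 0, -175, -110, 0, 0, -210, -132, 0, 0, -235, -148, 0, 0.019, -245, -154, 0, 0.019, -245, -154, 0, 0.019, -245, -154, 0, 0.019, -245, -154, 0, 0.019, -245, -154, 0, 0.019])

```text
time_s: 31.75
position: [0.4326, -0.2142, 0.2062]
orientation: [[0.118, 0.993, -0.0], [0.993, -0.118, 0.001], [0.001, -0.0, -1.0]]
wrist_force: [0.2, 0.3, -1.0]
grip_width: 0.0787
grasp_force: 0.0
```

```bash
python3 - <<'E'
from h import *
go(np.array([.4306,-.2151]),.0588,83.1-90)
E
```

```text
t 31.75 p [ 0.4326 -0.2142  0.2062] tooly -6.8 q [-0.69  0.15  1.71  0.    1.29 -0.57] w 0.0787 f 0.0 -> mm [ -1.2  -1.8 147.4] spin 0.002
```

>>> arm_command(steps=[-1, -1.5, 40, 0, -1, -1.5, 80, 0, -1, -1.5, 115, 0, -1, -1.5, 135, 0, -1, -1.5, 144, 0, -1, -1.5, 147, 0, -1, -1.5, 147, 0, -1, -1.5, 147, 0, -1, -1.5, 147, 0])

```text
time_s: 32.5
position: [0.4315, -0.217, 0.0612]
orientation: [[0.119, 0.993, 0.003], [0.993, -0.119, -0.002], [-0.002, 0.003, -1.0]]
wrist_force: [-0.0, 0.3, 0.1]
grip_width: 0.0794
grasp_force: 0.0
```

>>> arm_command(steps=[0, 0, 0, 0, 0, 0, 0, 0, 0, 0, 0, 0, 0, 0, 0, 0, 0, 0, 0, 0, 0, 0, 0, 0, 0, 0, 0, 0, 0, 0, 0, 0], fingers=1)

```text
time_s: 33.17
position: [0.4303, -0.2165, 0.0597]
orientation: [[0.12, 0.993, 0.0], [0.993, -0.12, -0.0], [-0.0, 0.0, -1.0]]
wrist_force: [-0.5, 0.2, 1.3]
grip_width: 0.0439
grasp_force: 25.0
```

```bash
python3 - <<'E'
from h import *
go(np.array([.6158,.089]),.2,-5.8)
E
```

```text
t 33.17 p [ 0.4303 -0.2165  0.0597] tooly -6.9 q [-0.7   0.31  1.9  -0.    0.93 -0.58] w 0.0439 f 25.0 -> mm [ 325.5  147.6 -140.3] spin -0.019
```

>>> arm_command(steps=[0, 0, -35, 0, 0, 0, -70, 0, 0, 0, -105, 0, 0, 0, -140, 0, 36, 16, -140, 0, 72, 33, -140, 0, 108, 49, -140, 0, 144, 65, -140, 0, 180, 82, -140, 0, 216, 98, -140, -0.01, 252, 114, -140, -0.019, 288, 131, -140, -0.019, 312, 142, -140, -0.019, 324, 148, -140, -0.019, 324, 148, -140, -0.019, 324, 148, -140, -0.019, 324, 148, -140, -0.019, 324, 148, -140, -0.019])

```text
time_s: 34.67
position: [0.6153, 0.0861, 0.1996]
orientation: [[0.102, 0.995, -0.001], [0.995, -0.102, -0.0], [-0.0, -0.001, -1.0]]
wrist_force: [-0.3, -0.1, -1.3]
grip_width: 0.0434
grasp_force: 25.0
```

```bash
python3 - <<'E'
from h import *
go(np.array([.6158,.0878]),.061,-5.8)
E
```

```text
t 34.67 p [0.6153 0.0861 0.1996] tooly -5.9 q [-0.04  0.4   1.38 -0.    1.36  0.06] w 0.0434 f 25.0 -> mm [  1.8   0.4 138.6] spin -0.001
```

>>> arm_command(steps=[1.5, 0, 40, 0, 1.5, 0, 80, 0, 1.5, 0, 112, 0, 1.5, 0, 128, 0, 1.5, 0, 134, 0, 1.5, 0, 137, 0, 1.5, 0, 138.5, 0, 1.5, 0, 138.5, 0, 1.5, 0, 138.5, 0, 1.5, 0, 138.5, 0])

```text
time_s: 35.5
position: [0.6171, 0.089, 0.0627]
orientation: [[0.101, 0.995, 0.003], [0.995, -0.101, -0.0], [0.0, 0.003, -1.0]]
wrist_force: [-0.7, -0.3, -1.5]
grip_width: 0.0436
grasp_force: 25.0
```

>>> arm_command(steps=[0, 0, 0, 0, 0, 0, 0, 0, 0, 0, 0, 0, 0, 0, 0, 0, 0, 0, 0, 0, 0, 0, 0, 0], fingers=0.15)

```text
time_s: 36.0
position: [0.6161, 0.0891, 0.0612]
orientation: [[0.101, 0.995, 0.0], [0.995, -0.101, -0.0], [-0.0, 0.0, -1.0]]
wrist_force: [-0.2, 0.5, -0.8]
grip_width: 0.0772
grasp_force: 0.0
```

>>> arm_command(steps=[0, 0, -30, 0, 0, 0, -70, 0, 0, 0, -110, 0, 0, 0, -145, 0, 0, 0, -145, 0, -36, -18, -145, 0, -72, -36, -145, 0, -108, -54, -145, 0, -144, -72, -145, 0, -180, -90, -145, 0, -216, -108, -145, 0, -250, -125, -145, 0, -280, -140, -145, 0, -300, -150, -145, 0, -300, -150, -145, 0, -300, -150, -145, 0])

```text
time_s: 37.33
position: [0.4361, -0.195, 0.2061]
orientation: [[0.104, 0.995, 0.0], [0.995, -0.104, 0.0], [0.0, 0.0, -1.0]]
wrist_force: [0.5, 0.0, -0.5]
grip_width: 0.0791
grasp_force: 0.0
```

```bash
python3 - <<'E'
from h import *
go(np.array([.6,0]),.2,-5.8); im=[]
for n in ('top','scene'):
    p,d=optics.read_camera(n);P=cloud(cam(n),d);im.append(p)
    for k,c,lo in (('black',BLACK,.1),('red',RED,.1),('shaker',REAR,.079),('garlic',TRIV,.02)):
        q=P[(P[...,2]>lo)&(P[...,2]<.12)&(np.hypot(P[...,0]-c[0],P[...,1]-c[1])<.035)]
        if len(q): print(n,k,np.round(cv2.minEnclosingCircle(q[:,:2].astype(np.float32))[0],4),q[:,2].max().round(3))
a=cv2.resize(im[0][110:280,110:310],(400,340));b=cv2.resize(im[1][110:280,200:400],(400,340))
cv2.imwrite('pics/fin.png',np.hstack([a,b])[:,:,::-1])
E
```

```text
t 37.33 p [ 0.4361 -0.195   0.2061] tooly -6.0 q [-0.65  0.14  1.72  0.    1.28 -0.55] w 0.0791 f 0.0 -> mm [211.  142.7   6.2] spin -0.003
top black [0.6166 0.0904] 0.113
top red [0.61   0.0122] 0.114
top shaker [0.6646 0.0463] 0.096
top garlic [0.4323 0.1687] 0.064
scene black [0.6188 0.0884] 0.113
scene red [0.613  0.0106] 0.113
scene shaker [0.6687 0.0432] 0.096
scene garlic [0.4376 0.166 ] 0.064
```

View pics/fin.png

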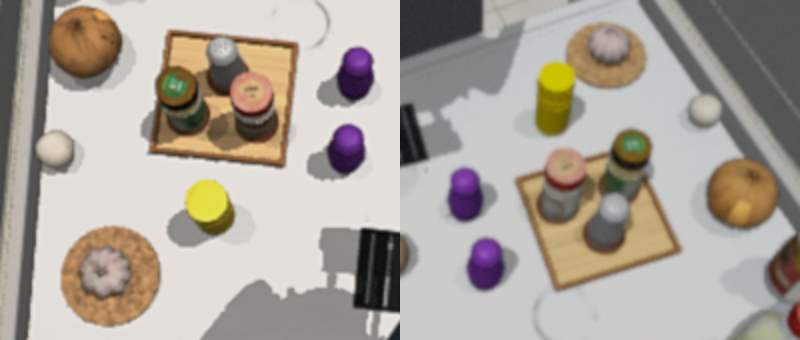

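Both jars are back upright within about 3 mm of where they started. The shaker is on the rear disc, and the garlic is upright at the trivet's centre. Handing in.

```bash
python3 -c "
from bench import arm
print(arm.sign_off())"
```

```text
the job is handed in; nothing more can be done
None
```

I handed the job in after about 37 s of robot time: both jars are back within about 3 mm of their starting places, the shaker stands on the rear disc, the garlic sits upright on the trivet, and the onion and potato were not touched; the sign-off returned no verdict.

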